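# Fit the dripper plate and set the height of a pour-over coffee stand

### The arm

A 6-joint arm with a two-finger parallel gripper is mounted at the origin on a cart in front of the work surface, level with it; the furniture and walls round the work are solid. World frame = base frame: x ahead of the robot, y to its left, z up, the work surface at z = 0. Lengths are in m, angles in rad, forces in N, time in s.
With the tool pointing down it reaches from about 0.35 to 0.975 m from the base axis. Payload 4.9 kg.
Tool frame: the origin (TCP) lies on the centre line of the jaws, within the pads' length; the fingertips stand 8 mm ahead of it and the grasp point (between the pads) lies 11 mm behind it; z points along the fingers, y is the line along which they close (so a half turn about z gives the same grasp; the last joint's range is limited). The gripper opens to 85 mm and grips with 20 to 120 N. Pads are 22 mm wide; open, the fingers measure 114 mm over their backs; the gripper's body (76 mm by 85 mm) begins 54 mm behind the grasp point. The pads swing forward as they close: fully open they stand 13 mm farther back than shut.
Start: joints at [-1.454, 0.053, 1.613, -0, 1.476, -0.119], TCP at [0.146, -0.608, 0.239] pointing down, gripper open.
Joint ranges: [-3.01, 3.01], [-1.01, 2.22], [0.06, 2.58], [-1.02, 4.17], [0.09, 2.62], [-3.14, 3.14]. Speed limits (rad/s): [2.57, 2.57, 3.14, 3.14, 3.14, 3.14].

### API

Orientations are given as a rotation vector (axis times angle).
In Python, from station import ctrl gives the robot as it stands.
- The arm moves only by the shell command python3 -m jog FILE [FORCE], which reads ROWS from the file FILE. ROWS is a JSON object with one list for each field, all of the same length, 1 to 20, a row being the entries at one place: finger_gap (the finger opening in m), x, y, z (the shift in cm), wx, wy, wz (a rotation vector in units of 0.25 rad); each row is the pose to reach, as a shift and turn from the pose commanded when the command began, along the tool's axes at that moment; what a row does not reach only later rows make up. A row lasts 1/12 s, in which the tool goes at most 0.0417 m and 0.125 rad, less where a joint would pass 70% of its speed; a pose out of reach is approached as far as the arm can. The fingers move at their own pace and stop on an object; FORCE is the grip in N (left out, the last holds). Time passes only in rows, so rows that do not move let the fingers close. It prints the time, the measured TCP pose, the force, the opening and the grip force at its end. Input that does not fit is refused with a message, and nothing moves.
- ctrl.get_obs(): the state, without advancing time (a new reading comes with each control period).
- ctrl.get_image(name): name is "scene" or "top" or "wrist"; returns the picture (480x640x3 uint8, red, green, blue); there is no depth.
- ctrl.camera_params(name): a dict with "fx", "fy", "cx", "cy" (pixels), "T" (4x4, takes a point from camera to world coordinates); the wrist camera has in their place "tool_from_camera" (4x4, takes a point from camera to tool coordinates, whose origin is the TCP and whose axes are the flange's). Camera axes: x right, y down, z forward; pixel columns grow to the right and rows downward; lengths in m; the calibration is good to about 2 mm. A picture is of the moment at which its call begins: read the wrist's pose just before it. camera_params takes no time and is no camera call.
- ctrl.finish_job(): hands the job in; it is judged then, once.
Trained networks look in the newest picture that a camera, given by its name, has taken for a name from the list of things; names that differ only in an ending like _2 or _b are one class to them, and where a whole thing is asked for, a point or a joint stands for the part that bears it (a point fixed in the world has none). Each returns a list of dicts, best first, with "p" (0 to 1); they miss things now and then, are a little off and sometimes report something else, mostly with a low value. They report only what shows in the picture. A call takes as long as a camera call. They do not tell look-alikes from the thing itself.
- ctrl.find_in(camera, thing): "extent" ([left, top, right, bottom] in pixels, round what is visible of it).
- ctrl.cut_out(camera, thing): "mask" (480x640 bool, what is visible of it) and "extent" ([left, top, right, bottom] in pixels, round what is visible of it).
- ctrl.tip_of(camera, thing): "xy" ([column, row] in pixels: a listed point, or the origin of a listed thing).
The state is a dict: "t": time; "q": joint angles; "dq": joint speeds; "effort": joint torques, N m; "tool_pos": TCP position; "tool_rot": TCP orientation; "contact_force": force on the tool from outside, world axes, zero at the start; "wrist_torque": the same for the moment, N m; "opening": finger opening in m; "grip_force": force on a finger pad.
Only numpy, scipy, OpenCV 4.12 (cv2) and the standard library are available. Lean on these libraries where they do the work, as an engineer would, in place of code of your own. Each camera call takes 0.05 s, during which the arm holds its last target. There are 200 camera calls.

### The job

Set up the pour-over coffee stand: lower the small wooden dripper plate over the two pins of the stand's holder, without dropping it, until it lies flush, and let go of it. Then grip the holder by its black handle and its open cam lever together, raise it until the top of its collar is level with the lower edge of the black band round the column, and only there squeeze the lever fully shut against the handle. Finish while holding: keep handle and shut lever gripped at that height so that I can put the dripper in, and leave the other things alone.

Things in the scene. Friction and masses are not known exactly. Their poses are not given: they have to be found in the camera images.
- plate: the dripper plate: pale wooden slab, rounded corners, 56 (its x) x 120 (its y) x 10 mm thick, about 100 g, loose and flat on the worktop; a 36 mm hole in the middle for the dripper and two 11 mm pin holes on its long axis, 45 mm either side of the middle. Either way round fits. Origin: centre of its underside; z up. Grip it across the 56 mm
- stand: the pour-over stand, fixed: dark steel base 126 (x) x 215 (y) x 11 mm and an upright bright metal column 16 mm thick, top at 211 mm. Origin: on the worktop on the column's axis; z up. The base reaches from y = -50 to +165 mm. Its y axis points from the column to the cradle; handle and lever are on its -y side
- mark: slim black rubber band round the column, the height mark: 19 mm across, 5 mm tall, 130 to 170 mm above the worktop. Origin: on the column's axis at the band's LOWER edge. It is no stop: the collar can slide past it
- collar_top (a point): centre of the top of the holder's collar (34 x 34 x 36 mm), on the column's axis; axes as the stand's. The aluminium holder slides up and down the column without turning. At first it rests on its lower stop, this point 105 mm above the worktop; it can rise 90 mm. With the lever open it sinks when let go; lifting it with the plate takes 5 to 6 N
- cradle (a point): centre of the top face of the cradle, the holder's flat arm on which the plate rests: 44 (x) x 124 (y) x 8 mm, 95 mm from the column towards +y, 6 mm below collar_top; axes as the stand's. Two upright steel pins, 8 mm thick with tapered tips, stand on it 45 mm either side of this point along y and rise 16 mm above its face
- handle: the holder's fixed black handle: upright flat bar 10 (x) x 84 (y) x 24 mm high, sticking out from the collar to the stand's -y. Origin: at the collar end, mid thickness, lower edge, 30 mm below collar_top; axes as the stand's; it spans y = 0 to -84 mm, z = 0 to 24 mm. It moves only up and down with the holder, never sideways
- lever_tip (a point): centre of the rounded free end (8 mm thick, 24 mm high, mid height 18 mm below collar_top) of the cam lever, a flat black blade beside the handle on its -x side. Handle and lever end together are 54 mm wide when fully open, 26 mm when shut. Grip for both: fingers closing along the stand's x, about 80 mm from the column's axis, tips near the handle's lower edge
- lever_hinge (a point): upright hinge pin of the cam lever, on the collar, 10 mm to -x and 20 mm to -y of the column's axis; the free end's centre is 64 mm from it
- lever_blade: the blade of the cam lever, 8 x 68 x 24 mm; origin on the hinge axis at the height of the collar's underside; its -y axis runs along the blade to the free end; shut, it lies parallel to the handle
- cam_lever (a joint): lever angle, rad: 0 fully open, 0.45 fully shut against its stop. Stiff, stays where left: a pinch under about 10 N at its end does not move it, yet lifts the holder; shutting takes about 15 N, the last third about 20 N as the cam clamps the column. Only the lever gives, so with fingers that close alike the hand must follow towards the handle (stand's +x), up to 14 mm, while squeezing
- dripper: bystander: white ceramic cone dripper, 100 mm wide, 82 mm tall, loose, left of the stand; it and the plate may have changed places
- mug: bystander: green and white mug, 93 mm tall, loose, behind the stand
- lemon: bystander: lemon, 71 x 53 x 51 mm, loose, right of the stand
Things that resemble listed ones, but are neither listed nor needed, are in the scene too. Of the things that look like the plate, take the one that is nearest to the robot's base at the start.

How it is judged:
By the outcome, as a careful person would: the job done as asked, in the order asked, and still so for the second after the job is handed in, while the arm keeps its last pose, push and grip.
It also fails if it takes over 58 s, if anything falls off the work surface, if the arm or the gripper's body presses on something with over 40 N, if the wrist force passes 120 N, or if a joint passes its speed limit or range.

## Working session

There is one attempt and no reset: what is moved stays moved. The work goes in short steps, Python scripts to look and compute and a shell command to move; the robot and the scene stay as the last step left them, time stands still between calls to the robot, and variables do not carry over. Pictures are saved under pics/ and viewed, at most 10 in all, crops included, and the job is handed in when it is done.

```bash
mkdir -p pics; ls; cat > h.py <<'E'
import numpy as np, cv2
from scipy.spatial.transform import Rotation as R
from station import ctrl
def cam(n):
    p=ctrl.camera_params(n)
    if 'T' in p: T=np.array(p['T'])
    else:
        o=ctrl.get_obs(); W=np.eye(4); W[:3,:3]=R.from_rotvec(o['tool_rot']).as_matrix() if len(o['tool_rot'])==3 else o['tool_rot']; W[:3,3]=o['tool_pos']; T=W@np.array(p['tool_from_camera'])
    return p,T
def ray(c,uv):
    p,T=c; d=T[:3,:3]@np.array([(uv[0]-p['cx'])/p['fx'],(uv[1]-p['cy'])/p['fy'],1]); return T[:3,3],d/np.linalg.norm(d)
def onz(c,uv,z):
    o,d=ray(c,uv); return o+d*(z-o[2])/d[2]
def tri(rs):
    A=sum(np.eye(3)-np.outer(d,d) for o,d in rs); b=sum((np.eye(3)-np.outer(d,d))@o for o,d in rs); return np.linalg.solve(A,b)
def proj(c,X):
    p,T=c; q=np.linalg.inv(T)@np.r_[X,1]; return np.array([p['fx']*q[0]/q[2]+p['cx'],p['fy']*q[1]/q[2]+p['cy']])
def save(n,im): cv2.imwrite('pics/'+n,im[:,:,::-1])
E
python3 - <<'E'
from h import *
print(ctrl.get_obs())
np.set_printoptions(precision=4,suppress=True)
ims={n:ctrl.get_image(n) for n in('scene','top','wrist')}
save('a.png',cv2.resize(np.vstack([ims['scene'],ims['top']]),(600,900))[:,:] if 0 else np.hstack([cv2.resize(ims['scene'],(400,300)),cv2.resize(ims['wrist'],(400,300))]))
save('scene.png',ims['scene']);save('top.png',ims['top'])
for n in('scene','top','wrist'):
    c=cam(n);print(n,c[1][:3,3],c[1][:3,2])
    for t in('plate','stand','dripper'):
        print(t,[(round(r['p'],2),np.round(r['extent'])) for r in ctrl.find_in(n,t)])
    for t in('plate','stand','mark','collar_top','cradle','handle','lever_tip','lever_hinge'):
        print(t,[(round(r['p'],2),np.round(r['xy'],1)) for r in ctrl.tip_of(n,t)])
E
```

```text
pics
{'t': 0.0, 'q': array([-1.45396982e+00,  5.33472881e-02,  1.61430853e+00,  4.96426944e-06,
        1.47602279e+00, -1.19032466e-01]), 'dq': array([-0.00076565, -0.00086072,  0.00049797, -0.00205845, -0.0009947 ,
       -0.00120111]), 'effort': array([ 1.48485644e-03, -3.93678403e+01, -3.70177245e+01,  5.75408785e-05,
        6.95483352e-03, -6.61927366e-07]), 'tool_pos': array([ 0.14595826, -0.60708158,  0.23806027]), 'tool_rot': array([-3.11770095e+00, -3.69382093e-01, -1.13685653e-05]), 'contact_force': array([0.62211245, 0.40356626, 0.83239383]), 'wrist_torque': array([ 0.02834158, -0.00427986, -0.01594442]), 'grip_force': 0.0, 'opening': 0.08540670387926858}
scene [-0.6136  0.7828  1.1037] [ 0.6893 -0.4162 -0.593 ]
plate [(0.75, array([286., 286., 326., 303.])), (0.75, array([160., 337., 208., 361.]))]
stand [(0.68, array([338., 207., 408., 289.]))]
dripper [(0.69, array([230., 285., 270., 324.]))]
plate [(0.97, array([184.8, 351.1])), (0.36, array([385.2, 242.7]))]
stand [(0.79, array([383.9, 261.4]))]
mark []
collar_top [(0.63, array([386.3, 238. ]))]
cradle [(0.96, array(
[... 310 characters left out ...]
316., 278.]))]
stand [(0.56, array([336., 238., 431., 285.]))]
dripper [(0.74, array([204., 241., 245., 277.]))]
plate [(0.88, array([160. , 270.9])), (0.79, array([452.9, 245.3])), (0.66, array([292.1, 263.5]))]
stand [(0.98, array([389.2, 258.2]))]
mark []
collar_top [(0.6, array([401.3, 255.8]))]
cradle [(0.39, array([391.8, 255.4])), (0.36, array([227.8, 260.9]))]
handle [(0.6, array([485.3, 287.2])), (0.49, array([401.5, 252.7]))]
lever_tip [(0.53, array([422.4, 266.4]))]
lever_hinge [(0.79, array([403.4, 258.7]))]
wrist [ 0.2255 -0.5891  0.3747] [-0.3077 -0.0745 -0.9486]
plate []
stand []
dripper []
plate []
stand []
mark []
collar_top []
cradle []
handle []
lever_tip []
lever_hinge []
```

View pics/scene.png

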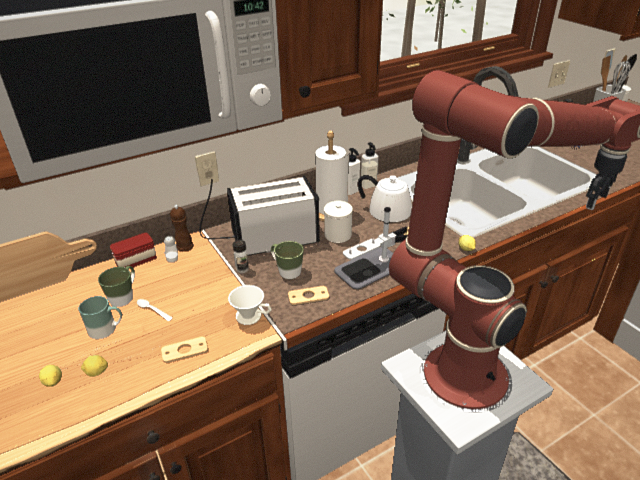

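```bash
python3 - <<'E'
from h import *
im=cv2.imread('pics/top.png'); cv2.imwrite('pics/top2.png',cv2.resize(im[200:320,110:510],(800,240),interpolation=cv2.INTER_CUBIC))
np.set_printoptions(precision=3,suppress=True)
T=cam('top');S=cam('scene')
for uv in((160,271),(453,245),(292,263.5)):
  X=onz(T,uv,0.01); print('top',uv,X,np.hypot(X[0],X[1]),proj(S,X))
X=onz(S,(306,294),.01);print(X,proj(T,X))
print(tri([ray(T,(389.2,258.2)),ray(S,(383.9,261.4))]),'stand')
print(tri([ray(T,(401.3,255.8)),ray(S,(386.3,238))]),'collar')
print(tri([ray(T,(403.4,258.7)),ray(S,(393.4,240))]),'hinge')
print(tri([ray(T,(422.4,266.4)),ray(S,(412.2,238.4))]),'levertip')
E
```

```text
top (160, 271) [0.457 0.585 0.01 ] 0.7421552076622163 [186.115 348.925]
top (453, 245) [ 0.531 -0.28   0.01 ] 0.6006211049477092 [419.589 236.928]
top (292, 263.5) [0.478 0.196 0.01 ] 0.5167103366081246 [307.368 294.048]
[0.48 0.2  0.01] [290.848 262.7  ]
[ 0.491 -0.094  0.006] stand
[ 0.495 -0.109  0.093] collar
[ 0.484 -0.121  0.087] hinge
[ 0.461 -0.176  0.086] levertip
```

View pics/top2.png

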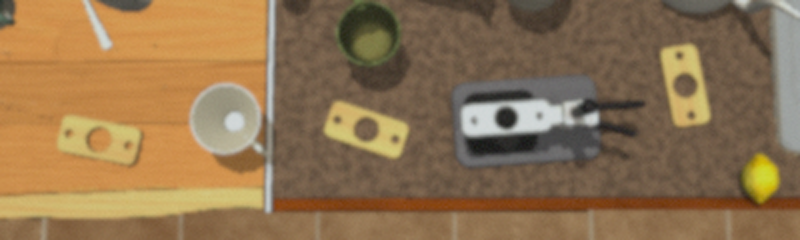

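Scene picture: three look-alike plates. They are at top px (160,271) with range 0.74 m, (292,263) with range 0.52 m and (453,245) with range 0.60 m. The one at top px (292,263), scene px (308,295), is nearest the base, so that is my plate, and the enlarged top crop shows it as the yellow slab left of the stand. The stand's cradle points to +y and its handle and lever to -y. Next I move the wrist camera over the stand.

Units first: shifts go in cm and turns go in units of 0.25 rad. So -0.464 m is -46.4, 0.455 m is 45.5, -1.2 rad is -4.8.

```bash
echo '{"finger_gap": [0.085,0.085,0.085,0.085,0.085,0.085,0.085,0.085,0.085,0.085,0.085,0.085,0.085,0.085,0.085,0.085,0.085,0.085,0.085,0.085],"x": [1,45.5,45.5,45.5,45.5,45.5,45.5,45.5,45.5,45.5,45.5,45.5,45.5,45.5,45.5,45.5,45.5,45.5,45.5,45.5],"y": [-1,-46.4,-46.4,-46.4,-46.4,-46.4,-46.4,-46.4,-46.4,-46.4,-46.4,-46.4,-46.4,-46.4,-46.4,-46.4,-46.4,-46.4,-46.4,-46.4],"z": [-4,-10,-10,-10,-10,-10,-10,-10,-10,-10,-10,-10,-10,-10,-10,-10,-10,-10,-10,-10],"wx": [0,0,0,0,0,0,0,0,0,0,0,0,0,0,0,0,0,0,0,0],"wy": [0,0,0,0,0,0,0,0,0,0,0,0,0,0,0,0,0,0,0,0],"wz": [0,-4.8,-4.8,-4.8,-4.8,-4.8,-4.8,-4.8,-4.8,-4.8,-4.8,-4.8,-4.8,-4.8,-4.8,-4.8,-4.8,-4.8,-4.8,-4.8]}' > mv.in && python3 -m jog mv.in | tail -3
cat > look.py <<'E'
from h import *
import sys,pickle
tag=sys.argv[1]; names=sys.argv[2:]
im=ctrl.get_image('wrist'); c=cam('wrist'); save(tag+'.png',im); res={}
for t in names:
    r=ctrl.tip_of('wrist',t); res[t]=r; print(t,[(round(a['p'],2),np.round(a['xy'],1)) for a in r[:3]])
pickle.dump((c,res),open(tag+'.pkl','wb'))
E
python3 look.py w1 plate mark collar_top cradle handle lever_tip lever_hinge stand
```

```text
contact_force: [-0.3, -0.4, 1.0]
opening: 0.085
grip_force: 0.0
plate [(0.79, array([373.5, 326.5]))]
mark [(0.67, array([314.3, 147.2])), (0.64, array([333.6, 258.4])), (0.2, array([295.7, 390.2]))]
collar_top [(0.82, array([330.5, 237.8]))]
cradle [(0.9, array([314.3, 147.5]))]
handle []
lever_tip [(0.57, array([311.6, 301.5]))]
lever_hinge [(0.98, array([325.1, 257. ])), (0.47, array([314.8, 147. ])), (0.19, array([326.8, 213.2]))]
stand [(0.89, array([329. , 211.6]))]
```

View pics/w1.png

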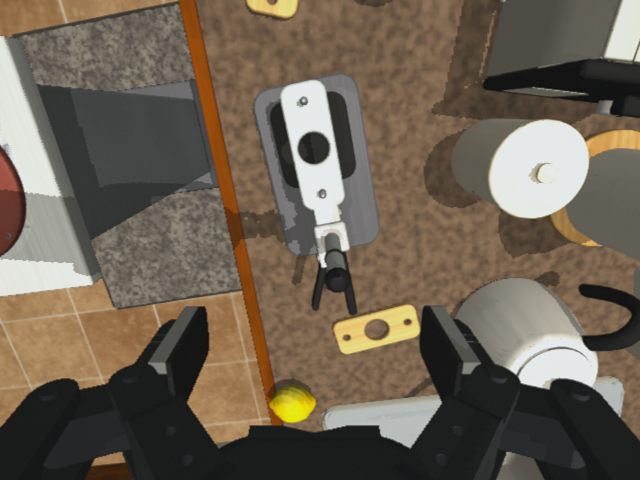

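The wrist view shows the stand: cradle centre at (314,147), pins at (304,101) and (322,194), collar at (330,235), column top at (336,280) and the lever and handle ends at (317,305) and (350,308). My plate is at the top edge (272,5). The decoy right of the stand is at (376,328). I move on to my plate.

To row units: 0.18 m is 18, 0.16 m is 16.

```bash
echo '{"finger_gap": [0.085,0.085,0.085,0.085,0.085,0.085],"x": [4,8,12,16,18,18],"y": [0,0,0,0,0,0],"z": [0,0,0,0,0,0],"wx": [0,0,0,0,0,0],"wy": [0,0,0,0,0,0],"wz": [0,0,0,0,0,0]}' > mv.in && python3 -m jog mv.in | tail -5
python3 look.py w2 plate mark collar_top cradle handle lever_tip lever_hinge stand
python3 - <<'E'
from h import *
import pickle
np.set_printoptions(precision=4,suppress=True)
a=pickle.load(open('w1.pkl','rb'));b=pickle.load(open('w2.pkl','rb'))
for t in ('mark','collar_top','cradle','lever_tip','lever_hinge','stand'):
  for x in a[1][t][:2]:
    for y in b[1][t][:2]:
      r=[ray(a[0],x['xy']),ray(b[0],y['xy'])];X=tri(r); print(t,x['p'],y['p'],X,[np.linalg.norm(np.cross(X-o,d)) for o,d in r])
for y in b[1]['plate']: print(onz(b[0],y['xy'],.01))
o=ctrl.get_obs();print(o['tool_pos'],R.from_rotvec(o['tool_rot']).as_matrix()[:,0])
E
```

```text
tool_pos: [0.5041, 0.1315, 0.3391]
tool_rot: [-2.36, -2.072, -0.001]
contact_force: [-0.0, -0.6, 0.8]
opening: 0.0849
grip_force: 0.0
plate [(0.93, array([368.1, 423.2])), (0.76, array([283.8, 133. ]))]
mark [(0.38, array([332.3, 418.2]))]
collar_top [(0.64, array([328.8, 381.5]))]
cradle [(0.67, array([314.2, 310.9]))]
handle []
lever_tip []
lever_hinge [(0.71, array([330.5, 415.2])), (0.67, array([323.8, 387.1]))]
stand [(0.69, array([283.3, 132.3])), (0.65, array([324.7, 332. ]))]
mark 0.67 0.38 [0.495  0.0103 0.2729] [np.float64(0.006392853849913399), np.float64(0.006392853849913447)]
mark 0.64 0.38 [ 0.4926 -0.0993  0.1626] [np.float64(0.0012724247698758752), np.float64(0.0012724247698757973)]
collar_top 0.82 0.64 [ 0.4916 -0.0986  0.1071] [np.float64(0.0006902727354830032), np.float64(0.0006902727354831434)]
cradle 0.9 0.67 [ 0.4867 -0.0054  0.0997] [np.float64(0.00016463867421253464), np.float64(0.0001646386742127317)]
lever_hinge 0.98 0.71 [ 0.4879 -0.0987  0.1587] [np.float64(0.004192911633837638), np.float64(0.004192911633837481)]
lever_hinge 0.98 0.67 [ 0.4825 -0.1309  0.0781] [np.float64(0.0005217617339774257), np.float64(0.0005217617339773874)]
lever_hinge 0.47 0.71 [0.4946 0.0101 0.2699] [np.float64(0.005701294382212912), np.float64(0.005701294382212948)]
lever_hinge 0.47 0.67 [0.4923 0.0073 0.2385] [np.float64(0.003745522920586386), np.float64(0.003745522920586471)]
stand 0.89 0.69 [0.5291 0.2207 1.118 ] [np.float64(0.044828555044679703), np.float64(0.044828555044679815)]
stand 0.89 0.65 [ 0.4918 -0.098   0.0029] [np.float64(0.0015756039028062684), np.float64(0.0015756039028062534)]
[ 0.5386 -0.2683  0.01  ]
[0.4754 0.1892 0.01  ]
[0.5043 0.1272 0.3394] [0.1362 0.9907 0.    ]
```

View pics/w2.png

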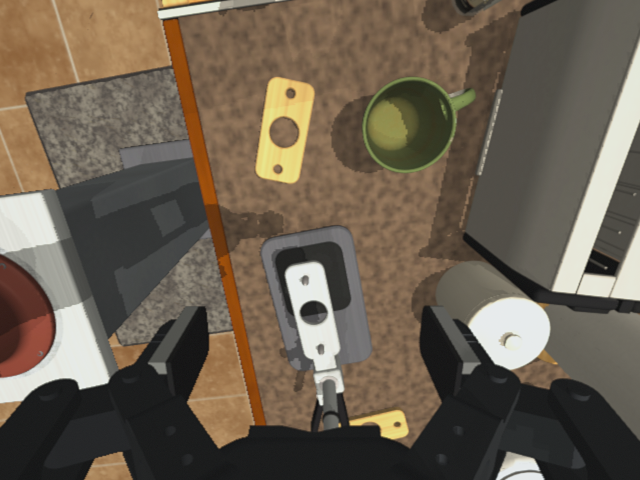

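The wrist view shows my plate at (284,132), with pin holes at (291,93) and (278,169), and the cradle at (314,311). The triangulated heights (collar 107 mm, cradle 100 mm, stand 3 mm) agree with the text. I now refine the plate and pins from a settled image.

```bash
sed -i "s/^im=ctrl.get_image('wrist'); c=cam('wrist');/c=cam('wrist'); im=ctrl.get_image('wrist');/" look.py
python3 look.py w3 mark collar_top cradle lever_hinge stand plate
cat > plate.py <<'E'
from h import *
import sys
def seg(c,im,near,z):
    o=[]
    for r in ctrl.cut_out('wrist','plate'):
        e=r['extent']
        if abs((e[0]+e[2])/2-near[0])<40 and abs((e[1]+e[3])/2-near[1])<40: o.append(r)
    r=o[0]; e=np.round(r['extent']).astype(int)
    hsv=cv2.cvtColor(im,cv2.COLOR_RGB2HSV); m=((hsv[...,2]>150)&(hsv[...,1]>60)).astype(np.uint8)
    w=np.zeros_like(m); w[e[1]-6:e[3]+7,e[0]-6:e[2]+7]=1; m*=w
    cs,h=cv2.findContours(m,cv2.RETR_CCOMP,cv2.CHAIN_APPROX_NONE)
    i=max(range(len(cs)),key=lambda k:cv2.contourArea(cs[k])); P=np.array([onz(c,p[0],z)[:2] for p in cs[i]],np.float32)
    print('rect',cv2.minAreaRect(P*1000))
    for k in range(len(cs)):
        if h[0][k][3]==i and len(cs[k])>5:
            q=cs[k][:,0].mean(0); print('hole',len(cs[k]),q,onz(c,q,z))
if __name__=='__main__':
    np.set_printoptions(precision=4,suppress=True)
    c=cam('wrist');im=ctrl.get_image('wrist'); seg(c,im,(float(sys.argv[1]),float(sys.argv[2])),float(sys.argv[3]))
    print(ctrl.get_obs()['tool_pos'])
E
python3 plate.py 284 132 0.01
python3 - <<'E'
from h import *
import pickle
np.set_printoptions(precision=4,suppress=True)
a=pickle.load(open('w1.pkl','rb'));b=pickle.load(open('w3.pkl','rb'))
for t in ('mark','collar_top','cradle','lever_hinge','stand'):
  for x in a[1][t][:2]:
    for y in b[1][t][:2]:
      r=[ray(a[0],x['xy']),ray(b[0],y['xy'])];X=tri(r); print(t,X,np.linalg.norm(np.cross(X-r[0][0],r[0][1])))
im=cv2.imread('pics/w3.png');cv2.imwrite('pics/w3c.png',cv2.resize(im[240:440,220:420],(600,600),interpolation=cv2.INTER_CUBIC))
E
```

```text
mark [(0.53, array([330.9, 414.4]))]
collar_top [(0.73, array([331.3, 376.6]))]
cradle [(0.83, array([312.6, 306.6]))]
lever_hinge [(0.67, array([324.8, 387. ]))]
stand [(0.84, array([322.6, 331.6])), (0.48, array([282.2, 128.7]))]
plate [(0.96, array([368. , 420.5])), (0.94, array([282.2, 130.7]))]
rect ((475.5472412109375, 192.34857177734375), (120.89867401123047, 57.38121795654297), 71.2142562866211)
hole 25 [276.76 165.72] [0.461  0.1501 0.01  ]
hole 87 [282.8276 128.3678] [0.4757 0.1931 0.01  ]
hole 30 [289.0333  89.4667] [0.4899 0.2353 0.01  ]
[0.5042 0.1282 0.3393]
mark [0.4945 0.0102 0.2722] 0.005908844276652427
mark [ 0.4916 -0.1009  0.1585] 0.00026752770317794213
collar_top [ 0.4929 -0.1019  0.0979] 0.0019793111257986173
cradle [ 0.4857 -0.0058  0.0934] 0.0007409528121313209
lever_hinge [ 0.4829 -0.1288  0.0835] 0.0008821862185889976
lever_hinge [0.4926 0.0076 0.2419] 0.004079590361356186
stand [ 0.4902 -0.0961  0.0087] 0.00324541454730388
stand [0.5284 0.2118 1.0885] 0.04365810974119865
```

View pics/w3c.png

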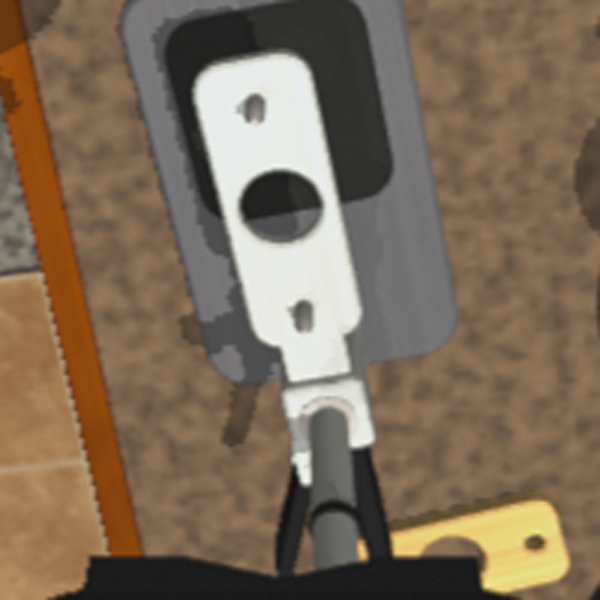

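Plate: centre (0.4755, 0.1927), long axis at 71.2°, measured 121 x 57 mm with holes 90 mm apart, all consistent with the text. The crop shows both pins, the open lever and the band on the column. I now align over the plate and descend.

```bash
echo '{"finger_gap": [0.085,0.085,0.085,0.085,0.085,0.085,0.085,0.085,0.085,0.085],"x": [6.05,6.05,6.05,6.05,6.05,6.05,6.05,6.05,6.05,6.05],"y": [-3.73,-3.73,-3.73,-3.73,-3.73,-3.73,-3.73,-3.73,-3.73,-3.73],"z": [3,6,10,14,18,21,23,24,24,24],"wx": [0,0,0,0,0,0,0,0,0,0],"wy": [0,0,0,0,0,0,0,0,0,0],"wz": [0.4,0.764,0.764,0.764,0.764,0.764,0.764,0.764,0.764,0.764]}' > mv.in && python3 -m jog mv.in | tail -5
python3 - <<'E'
from h import *
np.set_printoptions(precision=4,suppress=True)
c=cam('wrist');o=ctrl.get_obs();im=ctrl.get_image('wrist');save('w4.png',im)
print(o['t'],o['tool_pos'],np.degrees(np.arctan2(*R.from_rotvec(o['tool_rot']).as_matrix()[1::-1,0])))
print([proj(c,X) for X in([.4755,.1927,.01],[.461,.1501,.01],[.4899,.2353,.01])])
import plate
u=proj(c,[.4755,.1927,.01])
try: plate.seg(c,im,u,.01)
except Exception as e: print(e)
E
```

```text
tool_pos: [0.4761, 0.1933, 0.1002]
tool_rot: [2.552, 1.831, 0.001]
contact_force: [0.0, 0.2, 0.1]
opening: 0.0853
grip_force: 0.0
6.15 [0.4761 0.1933 0.1002] 71.32321276000931
[array([312.5137, 244.1154]), array([312.4279, 305.9615]), array([312.4544, 174.5159])]
rect ((473.3904113769531, 190.82278442382812), (126.38932037353516, 65.59380340576172), 73.64395904541016)
hole 12 [336.9167 326.8333] [0.4719 0.1291 0.01  ]
hole 46 [312.     305.4348] [0.4609 0.1506 0.01  ]
hole 11 [307.7273 235.2727] [0.4745 0.1994 0.01  ]
hole 219 [311.     242.8584] [0.4749 0.1938 0.01  ]
hole 7 [315.7143 218.2857] [0.483  0.2085 0.01  ]
hole 53 [312.6792 173.9245] [0.4901 0.2356 0.01  ]
```

View pics/w4.png

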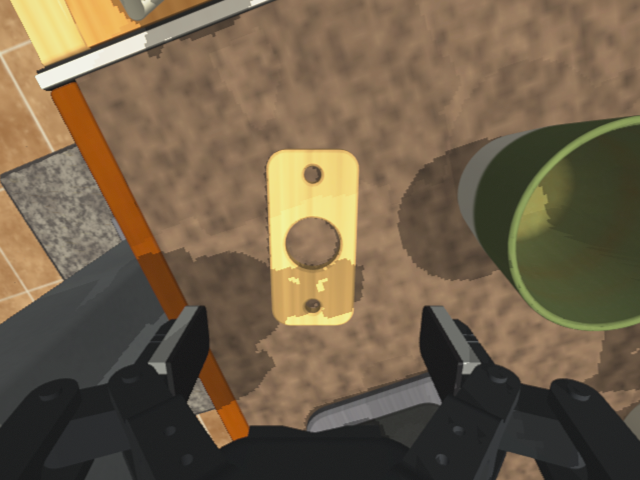

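The plate is centred between the jaws: hole at (312,243), pin holes at (313,174) and (312,305), all within a pixel of prediction. The mug is clear on the right. I go down and grip gently.

```bash
echo '{"finger_gap": [0.085,0.085,0.085,0.085,0.085,0.085,0.05,0.05,0.05,0.05,0.05],"x": [0,0,0,0,0,0,0,0,0,0,0],"y": [0,0,0,0,0,0,0,0,0,0,0],"z": [3,6,8,9,9.3,9.3,9.3,9.3,9.3,9.3,9.3],"wx": [0,0,0,0,0,0,0,0,0,0,0],"wy": [0,0,0,0,0,0,0,0,0,0,0],"wz": [0,0,0,0,0,0,0,0,0,0,0]}' > mv.in && python3 -m jog mv.in 30
echo '{"finger_gap": [0.05,0.05,0.05,0.05,0.05],"x": [0,0,0,0,0],"y": [0,0,0,0,0],"z": [0,-0.5,-2,-4,-4],"wx": [0,0,0,0,0],"wy": [0,0,0,0,0],"wz": [0,0,0,0,0]}' > mv.in && python3 -m jog mv.in 40
```

```text
t: 7.17
tool_pos: [0.477, 0.1936, 0.0084]
tool_rot: [2.551, 1.831, 0.005]
contact_force: [-1.1, -0.6, 5.4]
opening: 0.0548
grip_force: 31.9
t: 7.58
tool_pos: [0.4781, 0.1938, 0.0502]
tool_rot: [2.55, 1.83, 0.01]
contact_force: [1.2, 0.7, -0.4]
opening: 0.0544
grip_force: 42.8
```

Gripped with an opening of 54 mm and lifted. I refine the cradle pose from the stored settled image by its outline and hole.

```bash
python3 - <<'E'
from h import *
import pickle
np.set_printoptions(precision=4,suppress=True)
for f in ('w3','w1'):
    c=pickle.load(open(f+'.pkl','rb'))[0]; im=cv2.imread(f'pics/{f}.png'); hsv=cv2.cvtColor(im,cv2.COLOR_BGR2HSV)
    m=((hsv[...,2]>185)&(hsv[...,1]<40)).astype(np.uint8); m[:,:270]=0; m[:,380:]=0
    cs,h=cv2.findContours(m,cv2.RETR_CCOMP,cv2.CHAIN_APPROX_NONE)
    i=max(range(len(cs)),key=lambda k:cv2.contourArea(cs[k])*(h[0][k][3]<0))
    p=cs[i][:,0]; ends=p[:,1]; print(f,cv2.boundingRect(cs[i]))
    z=.099
    P=np.array([onz(c,q,z) for q in p])
    # edges: split left/right of blade part
    hol=[k for k in range(len(cs)) if h[0][k][3]==i and cv2.contourArea(cs[k])>100]
    for k in hol:
        H=np.array([onz(c,q[0],z)[:2] for q in cs[k]],np.float32); (cx,cy),(a,b),an=cv2.fitEllipse(H*1000); print('hole ellipse',cx,cy,a,b)
        C=np.array([cx,cy])/1000
    for k in range(len(cs)):
        if h[0][k][3]==i and k not in hol and len(cs[k])>4: q=cs[k][:,0]; print('sub',q.mean(0),q.min(0),q.max(0),onz(c,q.mean(0),.107))
    Y=np.array([-.055,1]);Y/=np.linalg.norm(Y)
    for _ in range(3):
        X=np.array([Y[1],-Y[0]]); L=(P[:,:2]-C)@X; V=(P[:,:2]-C)@Y
        s=[]
        for sg in(1,-1):
            sel=(L*sg>.016)&(L*sg<.028)&(np.abs(V)<.045); k=np.polyfit(V[sel],L[sel],1); s.append(k)
        sl=(s[0][0]+s[1][0])/2; Y=Y+sl*X; Y/=np.linalg.norm(Y)
    print('edges',s,'yaw',np.degrees(np.arctan2(Y[1],Y[0])),'far end',V.max())
E
```

```text
w3 (285, 258, 55, 109)
hole ellipse 485.6945495605469 -5.065135478973389 33.66957473754883 34.13570022583008
sub [320.6452 345.1613] [315 339] [325 351] [ 0.4884 -0.0493  0.107 ]
sub [304.0968 275.9032] [298 270] [309 281] [0.4821 0.0404 0.107 ]
edges [array([0.0002, 0.0207]), array([-0.0002, -0.021 ])] yaw 93.89687266919711 far end 0.061658909160835586
w1 (281, 80, 63, 145)
hole ellipse 485.644775390625 -5.543589115142822 33.71327209472656 34.23380661010742
sub [321.5484 193.5161] [316 188] [327 199] [ 0.4877 -0.0505  0.107 ]
sub [302.1818 101.4242] [296  95] [308 107] [0.4811 0.0385 0.107 ]
edges [array([0.0003, 0.0206]), array([-0.0003, -0.0209])] yaw 93.8449847058774 far end 0.061399249810555584
```

Both images agree: cradle centre (0.4857, -0.0053), yaw 93.87°, far end at 62 mm as it must be. Next I measure the plate in the hand.

```bash
cat > hand.py <<'E'
from h import *
np.set_printoptions(precision=4,suppress=True)
o=ctrl.get_obs();c=cam('wrist');im=ctrl.get_image('wrist');save('hand.png',im)
M=R.from_rotvec(o['tool_rot']).as_matrix();p=o['tool_pos'];z=p[2]+.0016
hsv=cv2.cvtColor(im,cv2.COLOR_RGB2HSV);m=((hsv[...,2]>90)&(hsv[...,1]>70)&(hsv[...,0]>12)&(hsv[...,0]<32)).astype(np.uint8)
m[:, :200]=0;m[:,440:]=0
for dx in(-.045,0,.045):
    u=proj(c,p+M@np.array([dx,0,-.0016])); print('expect',dx,u)
for t in(110,140,170):
    d=((hsv[...,2]<t)).astype(np.uint8)
    cs,_=cv2.findContours(d,cv2.RETR_LIST,cv2.CHAIN_APPROX_NONE)
    for k in cs:
        if 60<cv2.contourArea(k)<6000 and 250<k[:,0,0].mean()<380:
            q=k[:,0].mean(0);print(t,cv2.contourArea(k),q,(M.T@(onz(c,q,z)-p)))
print(p,np.degrees(np.arctan2(M[1,0],M[0,0])),M[:,2],o['t'])
E
python3 hand.py
```

```text
expect -0.045 [312.8166 406.3803]
expect 0 [312.7576 318.5712]
expect 0.045 [312.6864 212.6572]
110 4899.5 [314.1467 318.8622] [-0.0001  0.0006 -0.0016]
110 468.0 [315.0135 214.2568] [ 0.0443  0.0009 -0.0014]
110 112.0 [257.275  68.3  ] [ 0.0943 -0.0183 -0.0013]
140 314.0 [313.7258 407.3871] [-0.0454  0.0004 -0.0018]
140 5072.5 [314.179  318.9083] [-0.0002  0.0006 -0.0016]
140 575.5 [314.5063 214.8608] [ 0.0441  0.0007 -0.0014]
140 245.5 [348.9661 164.8305] [ 0.0626  0.013  -0.0013]
140 311.0 [374.4688 132.7969] [ 0.0737  0.0216 -0.0012]
140 1906.5 [279.9647 131.4745] [ 0.0742 -0.0114 -0.0014]
140 433.0 [296.     102.1026] [ 0.0838 -0.0057 -0.0013]
140 866.0 [342.6103  96.1765] [ 0.0857  0.0102 -0.0012]
140 150.0 [275.0345  45.1034] [ 0.1013 -0.0122 -0.0013]
140 143.5 [366.4314  16.8627] [ 0.1094  0.0172 -0.0011]
170 392.0 [312.0294 407.8971] [-0.0457 -0.0004 -0.0018]
170 5581.0 [315.5576 324.0072] [-0.0026  0.0012 -0.0016]
170 633.0 [314.3372 214.0116] [ 0.0444  0.0006 -0.0014]
[0.4781 0.1938 0.0502] 71.3303359112346 [ 0.007   0.0017 -1.    ] 7.5833
```

View pics/hand.png

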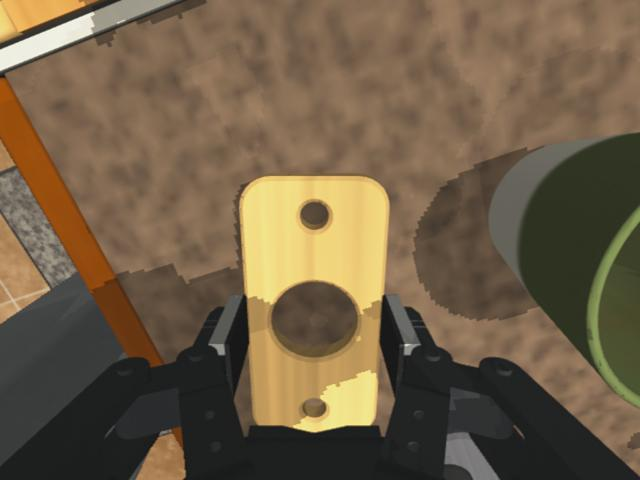

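The plate sits centred in the hand to within 0.5 mm: hole at (314,319), pin holes at (315,214) and (314,407). I raise it and carry it over the cradle.

```bash
echo '{"finger_gap": [0.05,0.05,0.05,0.05,0.05,0.05,0.05,0.05,0.05,0.05,0.05],"x": [0,0,-3,-6.5,-10,-13.5,-16.5,-18.58,-18.58,-18.58,-18.58],"y": [0,0,1.1,2.5,3.8,5.1,6.24,7.03,7.03,7.03,7.03],"z": [-4,-8,-10,-10,-10,-10,-10,-9.3,-9.3,-9.3,-9.3],"wx": [0,0,0,0,0,0,0,0,0,0,0],"wy": [0,0,0,0,0,0,0,0,0,0,0],"wz": [0,0,-0.4,-0.8,-1.2,-1.572,-1.572,-1.572,-1.572,-1.572,-1.572]}' > mv.in && python3 -m jog mv.in
python3 hand.py | tail -1
python3 - <<'E'
import cv2;im=cv2.imread('pics/hand.png');cv2.imwrite('pics/h2.png',im)
E
```

```text
t: 8.55
tool_pos: [0.482, -0.005, 0.1383]
tool_rot: [-2.145, -2.293, 0.001]
contact_force: [0.1, 0.4, -0.5]
opening: 0.0543
grip_force: 43.4
[ 0.482  -0.005   0.1383] 93.82694055414323 [-0.0015  0.0007 -1.    ] 8.55
```

View pics/h2.png

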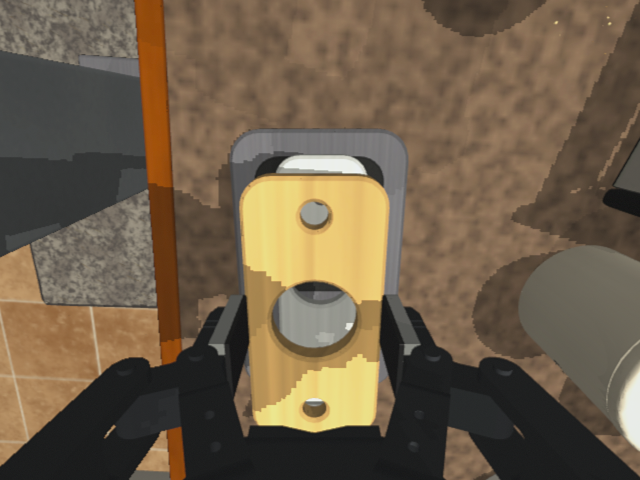

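The view shows the plate over the cradle, with the cradle's end peeking out at (322,165), a few px right of the plate's axis (314). The TCP reads 3 mm short in x, so I correct and recheck.

```bash
echo '{"finger_gap": [0.05,0.05,0.05],"x": [0,0,0],"y": [0.34,0.34,0.34],"z": [0,0,0],"wx": [0,0,0],"wy": [0,0,0],"wz": [0,0,0]}' > mv.in && python3 -m jog mv.in
python3 hand.py
python3 - <<'E'
from h import *
np.set_printoptions(precision=1,suppress=True)
c=cam('wrist');Y=np.array([-.0675,.9977]);X=np.array([.9977,.0675]);C=np.array([.4857,-.0053])
for l,v in((-.022,.05),(.022,.05),(0,.062)): print(proj(c,np.r_[C+l*X+v*Y,.099]))
for v in(.045,-.045):
  for z in(.099,.115): print('pin',v,z,proj(c,np.r_[C+v*Y,z]))
im=cv2.imread('pics/hand.png');cv2.imwrite('pics/h3.png',cv2.resize(im[120:440,220:420],(375,600)))
cc=im[167,250:400].astype(int).min(1);print(cc[10:130])
E
```

```text
t: 8.85
tool_pos: [0.4862, -0.0044, 0.1395]
tool_rot: [2.144, 2.296, 0.0]
contact_force: [-0.4, 0.7, -0.7]
opening: 0.0542
grip_force: 43.4
expect -0.045 [313.2348 406.1094]
expect 0 [313.2146 318.2526]
expect 0.045 [313.1901 212.2736]
110 132.5 [316.1067 406.2533] [-0.0451  0.0013 -0.0016]
110 689.5 [314.5865 337.8987] [-0.0094  0.0006 -0.0016]
110 147.0 [318.0357 294.0536] [ 0.0111  0.0019 -0.0016]
110 757.0 [312.9808 291.5288] [ 0.0122 -0.0001 -0.0016]
110 369.5 [335.0386 171.1202] [ 0.0603  0.0079 -0.0016]
110 143.0 [376.4773 112.7955] [ 0.0802  0.0217 -0.0016]
110 130.0 [286.0652  77.1957] [ 0.0915 -0.009  -0.0016]
110 186.5 [263.918   32.4262] [ 0.1047 -0.0158 -0.0016]
140 287.5 [314.2456 407.7018] [-0.0459  0.0005 -0.0016]
140 1041.0 [319.1528 332.3368] [-0.0067  0.0025 -0.0016]
140 939.5 [307.3381 292.8345] [ 0.0116 -0.0024 -0.0016]
140 112.0 [315.1944 222.3056] [ 0.0411  0.0008 -0.0016]
140 1473.5 [312.262  165.0374] [ 0.0625 -0.0003 -0.0016]
140 72.5 [354.5946 109.4324] [ 0.0813  0.0141 -0.0016]
140 162.0 [350.5833  56.875 ] [ 0.0976  0.0123 -0.0016]
140 74.0 [354.4  29.6] 
[... 386 characters left out ...]
 93.9249413193258 [ 0.0003  0.     -1.    ] 8.85
[266.3 180.6]
[358.7 180.7]
[312.5 155. ]
pin 0.045 0.099 [312.5 191. ]
pin 0.045 0.115 [312.4 198.4]
pin -0.045 0.099 [312.5 350.2]
pin -0.045 0.115 [312.4 369.2]
[ 34  33  36  35  36  35  35  33  42  87 130 146 150 193 226 234 235 236
 236 235 235 234 234 233 233 233 232 233 234 235 236 236 235 235 234 235
 235 235 234 233 233 234 234 234 234 234 234 233 232 232 233 234 234 234
 236 236 211 160 155 156 170 181 181 180 180 182 184 185 183 181 180 180
 183 219 234 235 235 234 233 233 232 232 233 234 235 236 236 236 236 235
 229 218 214 204 149  65  44  44  47  47  47  47  48  48  47  46  46  45
  47  47  45  43  51  80 109 120 120 120 122 123]
```

View pics/h3.png

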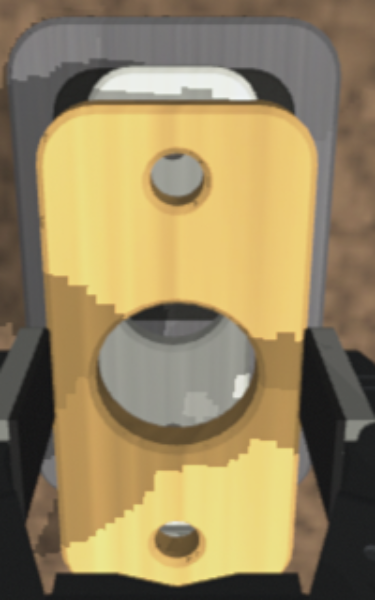

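The cradle's end mid is at 313 px and the plate's holes are at about 315 px, so the residual is under 1 mm. I apply it and lower in steps, watching the force.

To row units: -0.0009 m is -0.09, -0.0004 m is -0.04.

```bash
echo '{"finger_gap": [0.05,0.05,0.05,0.05,0.05,0.05],"x": [-0.04,-0.04,-0.04,-0.04,-0.04,-0.04],"y": [-0.09,-0.09,-0.09,-0.09,-0.09,-0.09],"z": [0,0.8,1.3,1.7,2,2],"wx": [0,0,0,0,0,0],"wy": [0,0,0,0,0,0],"wz": [0,0,0,0,0,0]}' > mv.in && python3 -m jog mv.in
echo '{"finger_gap": [0.05,0.05,0.05],"x": [0,0,0],"y": [0,0,0],"z": [0.3,0.6,0.6],"wx": [0,0,0],"wy": [0,0,0],"wz": [0,0,0]}' > mv.in && python3 -m jog mv.in
```

```text
t: 9.4
tool_pos: [0.4843, -0.0056, 0.118]
tool_rot: [-2.145, -2.293, 0.002]
contact_force: [-0.9, -0.2, -1.3]
opening: 0.0543
grip_force: 43.4
t: 9.65
tool_pos: [0.4848, -0.0055, 0.1128]
tool_rot: [-2.145, -2.294, 0.0]
contact_force: [0.4, 0.6, -1.8]
opening: 0.0543
grip_force: 43.4
```

The underside is about 10 mm below the pin tips with no contact force, so the pins are in the holes. I continue to the seat.

```bash
echo '{"finger_gap": [0.05,0.05,0.05,0.05,0.05],"x": [0,0,0,0,0],"y": [0,0,0,0,0],"z": [0.2,0.4,0.5,0.6,0.6],"wx": [0,0,0,0,0],"wy": [0,0,0,0,0],"wz": [0,0,0,0,0]}' > mv.in && python3 -m jog mv.in
echo '{"finger_gap": [0.05,0.05],"x": [0,0],"y": [0,0],"z": [0.1,0.1],"wx": [0,0],"wy": [0,0],"wz": [0,0]}' > mv.in && python3 -m jog mv.in
```

```text
t: 10.07
tool_pos: [0.4851, -0.0055, 0.1076]
tool_rot: [-2.146, -2.294, -0.0]
contact_force: [-0.7, 2.1, 1.0]
opening: 0.0543
grip_force: 43.6
t: 10.23
tool_pos: [0.4852, -0.0055, 0.1075]
tool_rot: [-2.146, -2.294, -0.0]
contact_force: [-3.9, 1.9, 7.2]
opening: 0.0544
grip_force: 44.2
```

Contact force is 7 N at the expected height (underside 99 mm), so the plate is seated. I release, rise and check.

```bash
echo '{"finger_gap": [0.06,0.085,0.085,0.085,0.085,0.085,0.085,0.085,0.085,0.085,0.085,0.085],"x": [0,0,0,0,0,0,2,4,4,4,4,4],"y": [0,0,0,0,0,0,0,0,0,0,0,0],"z": [0,0,0,0,-3,-7,-11,-15,-19,-22,-22,-22],"wx": [0,0,0,0,0,0,0,0,0,0,0,0],"wy": [0,0,0,0,0,0,0,0,0,0,0,0],"wz": [0,0,0,0,0,0,0,0,0,0,0,0]}' > mv.in && python3 -m jog mv.in
python3 look.py w5 plate mark collar_top lever_hinge stand lever_tip
python3 - <<'E'
import cv2;im=cv2.imread('pics/w5.png');cv2.imwrite('pics/w5c.png',cv2.resize(im[150:450,200:440],(600,750))[:600])
E
```

```text
t: 11.23
tool_pos: [0.4835, 0.0342, 0.3294]
tool_rot: [2.142, 2.291, 0.006]
contact_force: [0.2, 0.1, -0.8]
opening: 0.0849
grip_force: 0.0
plate [(0.87, array([332.7, 383.7])), (0.72, array([311.9, 233.9])), (0.15, array([248.4, 430.9]))]
mark [(0.55, array([314.5, 345.2]))]
collar_top [(0.73, array([312.3, 316.9]))]
lever_hinge [(0.8, array([305.5, 327.5]))]
stand [(0.86, array([312.3, 276.7]))]
lever_tip [(0.9, array([284.2, 366.3]))]
```

View pics/w5c.png

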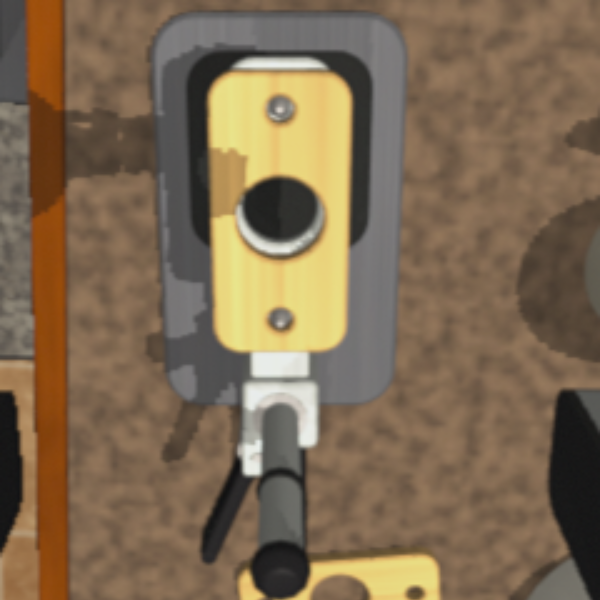

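The view shows the plate on both pins, at crop (280,108) and (280,319), centred on the cradle with the pins standing through. Now I work out, from the stored wrist views, whether the plate is flush, the band's height along the column and the lever's direction.

```bash
cat > band.py <<'E'
from h import *
import pickle,sys
np.set_printoptions(precision=4,suppress=True)
A=np.array([.4921,-.1003])
def band(f,show=False):
    c=pickle.load(open(f+'.pkl','rb'))[0]; g=cv2.GaussianBlur(cv2.imread(f'pics/{f}.png'),(1,1),0).max(2).astype(np.float32)
    d=c[1][:2,3]-A; d/=np.linalg.norm(d); n=np.array([-d[1],d[0]]); zs=np.arange(.100,.215,.001); out=[]
    for z in zs:
        v=[]
        for l in np.arange(-.004,.0041,.001):
            u=proj(c,np.r_[A+d*.0088+n*l,z]).astype(np.float32); v.append(cv2.getRectSubPix(g,(1,1),(float(u[0]),float(u[1])))[0,0] if 0<=u[1]<479 else -1)
        out.append(np.median(v))
    print(f); print(' '.join(f'{int(z*1000+.5)}:{int(o)}' for z,o in zip(zs,out)))
if __name__=='__main__':
    for f in sys.argv[1:]: band(f)
E
python3 band.py w1 w3 w5
python3 - <<'E'
from h import *
import pickle
np.set_printoptions(precision=4,suppress=True)
c,r=pickle.load(open('w5.pkl','rb')); c1,r1=pickle.load(open('w1.pkl','rb')); c3,r3=pickle.load(open('w3.pkl','rb'))
im=cv2.imread('pics/w5.png');hsv=cv2.cvtColor(im,cv2.COLOR_BGR2HSV)
m=((hsv[...,2]>150)&(hsv[...,1]>70)).astype(np.uint8);m[:,:270]=0;m[:,360:]=0;m[300:]=0
cs,h=cv2.findContours(m,cv2.RETR_CCOMP,cv2.CHAIN_APPROX_NONE);i=max(range(len(cs)),key=lambda k:cv2.contourArea(cs[k]))
for z in(.105,.109,.113): print(z,cv2.minAreaRect(np.array([onz(c,q[0],z)[:2]*1000 for q in cs[i]],np.float32)))
print('hinge',onz(c,r['lever_hinge'][0]['xy'],.08),'tip18',onz(c,r['lever_tip'][0]['xy'],.087))
print('collar',onz(c,r['collar_top'][0]['xy'],.105),onz(c3,r3['collar_top'][0]['xy'],.105))
Y=np.array([-.0675,.9977]);X=np.array([.9977,.0675]);A=np.array([.4857,-.0053])-.095*Y
print('axis',A,'hinge pred',A-.010*X-.020*Y,'handle end',A-(.017+.084)*Y)
# expected open lever tip: width 54: from handle +5 -> tip outer at -49, centre -45
hg=A-.010*X-.020*Y; print('tip pred',A-.045*X-(.020+np.sqrt(.064**2-.035**2))*Y)
o=ctrl.get_obs();print(o['tool_pos'],o['q'])
E
```

```text
w1
100:210 101:210 102:210 103:209 104:208 105:208 106:208 107:205 108:197 109:185 110:170 111:152 112:136 113:121 114:112 115:107 116:103 117:100 118:101 119:101 120:101 121:101 122:101 123:101 124:101 125:101 126:101 127:101 128:100 129:101 130:101 131:101 132:101 133:101 134:100 135:101 136:101 137:102 138:101 139:101 140:101 141:101 142:101 143:101 144:101 145:101 146:101 147:101 148:101 149:99 150:96 151:93 152:92 153:91 154:90 155:89 156:86 157:81 158:68 159:53 160:42 161:40 162:40 163:45 164:56 165:68 166:83 167:90 168:97 169:98 170:99 171:101 172:101 173:101 174:101 175:101 176:101 177:101 178:100 179:100 180:101 181:101 182:101 183:101 184:100 185:100 186:98 187:97 188:95 189:93 190:92 191:91 192:91 193:91 194:91 195:91 196:91 197:91 198:89 199:84 200:69 201:52 202:35 203:27 204:25 205:24 206:25 207:25 208:26 209:26 210:27 211:27 212:27 213:27 214:27
w3
100:225 101:217 102:199 103:196 104:200 105:203 106:203 107:186 108:164 109:136 110:116 111:106 112:103 113:103 114:103 115:103 116:103 117:103 118:103 119:103 120:103 121:104 122:103 123:103 124:104 125:104 126:104 127:104 1
[... 1452 characters left out ...]
05:28 206:31 207:32 208:34 209:35 210:35 211:35 212:36 213:38 214:44
0.105 ((485.6846008300781, -7.7222442626953125), (57.03285598754883, 120.93934631347656), 3.8613932132720947)
0.109 ((485.59423828125, -6.3571929931640625), (56.398738861083984, 119.59465789794922), 3.8613951206207275)
0.113 ((485.5038757324219, -4.992149353027344), (55.764625549316406, 118.24996185302734), 3.861387252807617)
hinge [ 0.4864 -0.1308  0.08  ] tip18 [ 0.4636 -0.1822  0.087 ]
collar [ 0.4925 -0.1009  0.105 ] [ 0.4952 -0.0964  0.105 ]
axis [ 0.4921 -0.1001] hinge pred [ 0.4835 -0.1207] handle end [ 0.4989 -0.2008]
tip pred [ 0.4522 -0.1765]
[0.4818 0.0342 0.3245] [-0.0834 -0.3285  1.8175 -0.0001  1.6555 -0.1502]
```

Plate outline at z = 109 mm measures 119.6 x 56.4 mm, centred at yaw 93.86°, so it is flush. I fly over to the handle side with the tool turned half round, which puts the camera on the -y side.

Units first: shifts go in cm and turns go in units of 0.25 rad. So -0.2747 m is -27.47, -0.25 m is -25, 1.57 rad is 6.28.

```bash
echo '{"finger_gap": [0.085,0.085,0.085,0.085,0.085,0.085,0.085,0.085,0.085,0.085,0.085,0.085,0.085],"x": [-1,-3,-6,-10,-14,-18,-22,-25,-27.47,-27.47,-27.47,-27.47,-27.47],"y": [0,0,0,0,0,0,0,0,0.13,0.13,0.13,0.13,0.13],"z": [0,0,0,0,0,0,0,0,0,1,2,3,4.5],"wx": [0,0,0,0,0,0,0,0,0,0,0,0,0],"wy": [0,0,0,0,0,0,0,0,0,0,0,0,0],"wz": [0.5,1,1.5,2,2.5,3,3.5,4,4.5,5,5.5,6,6.28]}' > mv.in && python3 -m jog mv.in | head -3
echo '{"finger_gap": [0.085,0.085,0.085,0.085,0.085,0.085,0.085,0.085,0.085,0.085,0.085,0.085,0.085,0.085,0.085],"x": [0,0,0,0,0,0,0,0,0,0,0,0,0,0,0],"y": [0,0,0,0,0,0,0,0,0,0,0,0,0,0,0],"z": [0,0,0,0,0,0,0,0,0,0,0,0,0,0,0],"wx": [0,0,0,0,0,0,0,0,0,0,0,0,0,0,0],"wy": [0,0,0,0,0,0,0,0,0,0,0,0,0,0,0],"wz": [0.5,1,1.5,2,2.5,3,3.5,4,4.5,5,5.5,6,6.28,6.28,6.28]}' > mv.in && python3 -m jog mv.in
sleep 0; python3 look.py w6 mark collar_top lever_hinge lever_tip handle plate; python3 band.py w6
cat > lev.py <<'E'
from h import *
import pickle,sys
np.set_printoptions(precision=4,suppress=True)
Y=np.array([-.0675,.9977]);X=np.array([.9977,.0675]);A=np.array([.4921,-.1001])
f=sys.argv[1];zt=float(sys.argv[2]); c,r=pickle.load(open(f+'.pkl','rb'))
def S(u,z): q=onz(c,u,z)[:2]-A; return np.round(np.array([q@X,q@Y])*1000,1)
for t,z in(('collar_top',zt),('lever_hinge',zt-.0),('lever_tip',zt-.018),('lever_tip',zt-.006),('handle',zt-.03)):
    for a in r.get(t,[])[:2]: print(t,round(a['p'],2),'stand mm',S(a['xy'],z))
g=cv2.imread(f'pics/{f}.png').max(2)
W=np.zeros((130,100),np.uint8)  # rectified patch at blade top, 1 mm/px: col=x+65, row=-y
for i in range(130):
    for j in range(100):
        p=A+(j-65)*.001*X-i*.001*Y; u=proj(c,np.r_[p,zt-.006]); W[i,j]=g[int(round(u[1])),int(round(u[0]))] if 0<=u[1]<479.4 and 0<=u[0]<639.4 else 0
for y in(-40,-50,-60,-70,-76,-80,-90,-98,-104):
    row=W[-y]; d=np.where(row<60)[0]-65; s=np.split(d,np.where(np.diff(d)>1)[0]+1) if len(d) else []; print(y,[(int(k[0]),int(k[-1])) for k in s if len(k)>2])
o=ctrl.get_obs();M=R.from_rotvec(o['tool_rot']).as_matrix();q=o['tool_pos'][:2]-A
print('TCP',o['tool_pos'],'stand',q@X,q@Y,'yaw',np.degrees(np.arctan2(M[1,0],M[0,0])),o['t'],'q',o['q'])
E
python3 lev.py w6 0.105
```

```text
t: 12.67
tool_pos: [0.5021, -0.2403, 0.281]
tool_rot: [3.14, 0.097, 0.001]
t: 13.92
tool_pos: [0.5018, -0.2397, 0.2806]
tool_rot: [2.298, -2.142, -0.002]
contact_force: [-1.1, -0.4, 0.6]
opening: 0.0849
grip_force: 0.0
mark [(0.2, array([323.3, 322.9]))]
collar_top [(0.64, array([315., 348.])), (0.45, array([308.8, 322.3]))]
lever_hinge [(0.7, array([325.6, 324.6]))]
lever_tip [(0.6, array([349.7, 264.4])), (0.38, array([314.5, 419.5]))]
handle [(0.69, array([307.2, 324.2]))]
plate [(0.9, array([313.9, 420.6])), (0.71, array([283.5, 147.9]))]
w6
100:197 101:183 102:185 103:194 104:202 105:205 106:196 107:166 108:136 109:111 110:95 111:86 112:86 113:87 114:86 115:86 116:86 117:87 118:87 119:86 120:87 121:87 122:87 123:87 124:87 125:87 126:86 127:86 128:87 129:87 130:87 131:87 132:87 133:87 134:86 135:86 136:86 137:87 138:87 139:86 140:86 141:86 142:87 143:86 144:86 145:86 146:86 147:86 148:87 149:89 150:90 151:90 152:90 153:90 154:89 155:89 156:85 157:63 158:42 159:28 160:24 161:28 162:43 163:66 164:82 165:90 166:91 167:91 168:91 169:91 170:91 171:91 172:91 173:91 174:91 175:91 176:91
[... 233 characters left out ...]
10:34 211:34 212:35 213:33 214:28
collar_top 0.64 stand mm [-1.1 -0.5]
collar_top 0.45 stand mm [  4.9 -29.4]
lever_hinge 0.7 stand mm [-11.2 -27. ]
lever_tip 0.6 stand mm [-34.2 -82. ]
lever_tip 0.38 stand mm [ -1.1 106.3]
lever_tip 0.6 stand mm [-32.9 -87.1]
lever_tip 0.38 stand mm [-1.  94.3]
handle 0.69 stand mm [ 7.  -8.6]
-40 [(-22, -10), (2, 11)]
-50 [(-26, -13), (3, 10)]
-60 [(-29, -17), (2, 11)]
-70 [(-34, -22), (2, 11)]
-76 [(-36, -23), (2, 11)]
-80 [(-37, -26), (2, 11)]
-90 [(-35, -29), (2, 12)]
-98 [(2, 10)]
-104 [(3, 9)]
TCP [ 0.502  -0.2397  0.2813] stand 0.0004909606793617738 -0.1399909077916569 yaw -86.04579661289365 14.2667 q [-0.5793 -0.1329  1.7236  0.      1.5509  2.4933]
```

The opposite view gives the same band reading: lower edge about 157.5 mm, with the collar edge reading about 1 to 1.7 mm high. The required lift is therefore about 51.5 mm. Handle outer face is at stand x = +11.5 mm and lever tip outer face at -38 mm, so the grip centre is at x = -13, y = -80 mm. I go down with open fingers.

To row units: 0.198 m is 19.8, 0.19 m is 19.

```bash
echo '{"finger_gap": [0.085,0.085,0.085,0.085,0.085,0.085,0.085,0.085,0.07,0.07,0.07],"x": [-3,-6,-6,-6,-6,-6,-6,-6,-6,-6,-6],"y": [1.35,1.35,1.35,1.35,1.35,1.35,1.35,1.35,1.35,1.35,1.35],"z": [2,4,8,11,14,16,17.5,19,19.8,19.8,19.8],"wx": [0,0,0,0,0,0,0,0,0,0,0],"wy": [0,0,0,0,0,0,0,0,0,0,0],"wz": [0,0,0,0,0,0,0,0,0,0,0]}' > mv.in && python3 -m jog mv.in 20
python3 look.py w7 lever_tip lever_hinge; python3 lev.py w7 0.105
```

```text
t: 15.18
tool_pos: [0.4845, -0.1808, 0.0834]
tool_rot: [2.296, -2.144, -0.0]
contact_force: [-0.0, 0.8, 0.5]
opening: 0.0697
grip_force: 0.0
lever_tip [(0.68, array([366.2, 325.3]))]
lever_hinge [(0.87, array([307.7, 442.3]))]
lever_hinge 0.87 stand mm [-10.4 -37. ]
lever_tip 0.68 stand mm [-34.1 -79.1]
lever_tip 0.68 stand mm [-32.1 -86.6]
-40 [(-65, -51), (-29, -11), (0, 17), (25, 34)]
-50 [(-65, -54), (-25, -11), (0, 11), (28, 34)]
-60 [(-65, -52), (-29, -15), (0, 10), (26, 34)]
-70 [(-65, -49), (-34, -19), (0, 11), (23, 34)]
-76 [(-57, -46), (-36, -21), (0, 11), (20, 31)]
-80 [(-65, -62), (-55, -45), (-38, -23), (0, 11), (19, 29)]
-90 [(-58, -56), (-50, -45), (-35, -27), (0, 11), (19, 24), (31, 33)]
-98 [(-34, -31), (0, 10)]
-104 [(0, 8)]
TCP [ 0.4854 -0.1813  0.0848] stand -0.012159597587513187 -0.0805679636887464 yaw -86.06514161144868 15.3333 q [-0.5012 -0.0545  1.991   0.      1.2025  2.5717]
```

The close view confirms it: handle outer face +11.3 mm, lever outer face -38 mm, so about 49.5 mm between. I close in small opening steps to keep the pinch under 10 N.

```bash
echo '{"finger_gap": [0.056,0.054,0.053,0.053],"x": [0,0,0,0],"y": [0.1,0.1,0.1,0.1],"z": [0.3,0.3,0.3,0.3],"wx": [0,0,0,0],"wy": [0,0,0,0],"wz": [0,0,0,0]}' > mv.in && python3 -m jog mv.in 20; echo '{"finger_gap": [0.052,0.052],"x": [0,0],"y": [0,0],"z": [0,0],"wx": [0,0],"wy": [0,0],"wz": [0,0]}' > mv.in && python3 -m jog mv.in; echo '{"finger_gap": [0.051,0.051],"x": [0,0],"y": [0,0],"z": [0,0],"wx": [0,0],"wy": [0,0],"wz": [0,0]}' > mv.in && python3 -m jog mv.in
```

```text
t: 15.67
tool_pos: [0.4835, -0.1809, 0.0805]
tool_rot: [-2.296, 2.144, -0.001]
contact_force: [0.6, -0.1, 0.6]
opening: 0.0527
grip_force: 0.0
t: 15.83
tool_pos: [0.4835, -0.1809, 0.0804]
tool_rot: [-2.296, 2.144, -0.0]
contact_force: [-0.4, -0.1, -0.2]
opening: 0.052
grip_force: 0.0
t: 16.0
tool_pos: [0.4835, -0.1809, 0.0803]
tool_rot: [-2.296, 2.144, -0.0]
contact_force: [0.1, 0.6, -0.5]
opening: 0.0511
grip_force: 0.0
```

```bash
for o in 1; do echo '{"finger_gap": [0.0502,0.0502],"x": [0,0],"y": [0,0],"z": [0,0],"wx": [0,0],"wy": [0,0],"wz": [0,0]}' > mv.in && python3 -m jog mv.in; done | tail -4;  echo '{"finger_gap": [0.0495,0.0495],"x": [0,0],"y": [0,0],"z": [0,0],"wx": [0,0],"wy": [0,0],"wz": [0,0]}' > mv.in && python3 -m jog mv.in | tail -4; echo '{"finger_gap": [0.049,0.049],"x": [0,0],"y": [0,0],"z": [0,0],"wx": [0,0],"wy": [0,0],"wz": [0,0]}' > mv.in && python3 -m jog mv.in|tail -4
```

```text
tool_rot: [-2.296, 2.144, -0.001]
contact_force: [2.2, -0.8, -0.1]
opening: 0.0503
grip_force: 0.9
tool_rot: [-2.296, 2.143, -0.002]
contact_force: [4.4, 0.3, -0.1]
opening: 0.0496
grip_force: 8.5
tool_rot: [-2.296, 2.143, -0.002]
contact_force: [4.4, 0.7, -0.5]
opening: 0.0489
grip_force: 14.2
```

To row units: -0.0006 m is -0.06.

```bash
echo '{"finger_gap": [0.0495,0.0495,0.0495],"x": [0,0,0],"y": [-0.06,-0.06,-0.06],"z": [0,0,0],"wx": [0,0,0],"wy": [0,0,0],"wz": [0,0,0]}' > mv.in && python3 -m jog mv.in
```

```text
t: 16.75
tool_pos: [0.4842, -0.1809, 0.0806]
tool_rot: [2.296, -2.144, 0.0]
contact_force: [1.3, 1.3, 2.0]
opening: 0.0495
grip_force: 6.4
```

To row units: -0.006 m is -0.6, -0.004 m is -0.4.

```bash
echo '{"finger_gap": [0.0493,0.0493,0.0493,0.0493,0.0493,0.0493],"x": [0,0,0,0,0,0],"y": [0,0,0,0,0,0],"z": [0,-0.1,-0.2,-0.4,-0.6,-0.6],"wx": [0,0,0,0,0,0],"wy": [0,0,0,0,0,0],"wz": [0,0,0,0,0,0]}' > mv.in && python3 -m jog mv.in; python3 look.py w8 lever_tip lever_hinge; python3 lev.py w8 0.111
```

```text
t: 17.25
tool_pos: [0.4841, -0.1809, 0.0857]
tool_rot: [-2.296, 2.144, -0.001]
contact_force: [5.9, 0.2, -2.7]
opening: 0.0494
grip_force: 9.0
lever_tip [(0.93, array([364.6, 329. ]))]
lever_hinge [(0.84, array([308.7, 447.3]))]
lever_hinge 0.84 stand mm [-11.2 -38.7]
lever_tip 0.93 stand mm [-33.3 -79.8]
lever_tip 0.93 stand mm [-31.4 -87.5]
-40 [(-63, 34)]
-50 [(-65, -42), (-25, -11), (0, 10), (16, 34)]
-60 [(-65, -41), (-29, -15), (0, 10), (15, 34)]
-70 [(-65, -39), (-33, -19), (0, 34)]
-76 [(-60, -37), (-35, -21), (0, 28), (30, 34)]
-80 [(-56, -47), (-42, -22), (0, 16), (20, 29)]
-90 [(-49, -46), (-39, -26), (0, 13), (20, 23)]
-98 [(-36, -34), (0, 10)]
-104 [(0, 8)]
TCP [ 0.4841 -0.1809  0.0857] stand -0.013415036997630117 -0.08007460659787435 yaw -86.07968570272949 17.4 q [-0.5017 -0.0577  1.9924  0.0001  1.2063  2.5714]
```

To row units: -0.01 m is -1, -0.008 m is -0.8.

```bash
echo '{"finger_gap": [0.0493,0.0493,0.0493,0.0493,0.0493,0.0493],"x": [0,0,0,0,0,0],"y": [-0.03,-0.03,-0.03,-0.03,-0.03,-0.03],"z": [-0.2,-0.4,-0.6,-0.8,-1,-1],"wx": [0,0,0,0,0,0],"wy": [0,0,0,0,0,0],"wz": [0,0,0,0,0,0]}' > mv.in && python3 -m jog mv.in; python3 look.py w9 lever_tip lever_hinge; 
cat > rise.py <<'E'
from h import *
import pickle,sys
Y=np.array([-.0675,.9977]);X=np.array([.9977,.0675]);A=np.array([.4921,-.1001])
# template match of the handle/lever patch: fit collar_top z by rendering-free check: project handle end corners & measure end of handle row in image
for f in sys.argv[1:]:
    c=pickle.load(open(f+'.pkl','rb'))[0]; g=cv2.imread(f'pics/{f}.png').max(2).astype(float)
    # width of handle (10 mm, x 1.3..11.3) in px at y=-60 tells the depth; end of handle y=-101
    best=[]
    for zt in np.arange(.095,.175,.001):
        s=0
        for y in(-.045,-.05,-.055,-.06,-.065):
            def v(x):
                u=proj(c,np.r_[A+x*X+y*Y,zt-.006]); return g[int(round(u[1])),int(round(u[0]))]
            s+=0
        ye=[]
        for y in np.arange(-.115,-.085,.0005):
            u=proj(c,np.r_[A+.006*X+y*Y,zt-.006]); ye.append(g[int(round(u[1])),int(round(u[0]))])
        ye=np.array(ye); k=np.argmax(ye<60); best.append((zt,-.115+.0005*k))
    print(f,[(round(z,3),round(y,4)) for z,y in best[::5]])
E
python3 rise.py w7 w8 w9
```

```text
t: 17.9
tool_pos: [0.4841, -0.1809, 0.0955]
tool_rot: [2.296, -2.144, -0.0]
contact_force: [3.8, -0.6, -2.2]
opening: 0.0493
grip_force: 8.7
lever_tip [(0.88, array([366.3, 328.2]))]
lever_hinge [(0.59, array([308.4, 445.5]))]Traceback (most recent call last):
  File "rise.py", line 17, in <module>
    u=proj(c,np.r_[A+.006*X+y*Y,zt-.006]); ye.append(g[int(round(u[1])),int(round(u[0]))])
                                                     ~^^^^^^^^^^^^^^^^^^^^^^^^^^^^^^^^^^^
IndexError: index 480 is out of bounds for axis 0 with size 480
```

```bash
cat > reg.py <<'E'
import cv2,sys,numpy as np
a,b=[cv2.imread(f'pics/{f}.png',0) for f in sys.argv[1:3]]
for n,(x0,y0,x1,y1) in dict(handle=(270,200,325,300),lever=(335,270,375,345),col=(285,380,345,430)).items():
    t=a[y0:y1,x0:x1]; r=cv2.matchTemplate(b[y0-25:y1+25,x0-25:x1+25],t,cv2.TM_CCOEFF_NORMED); _,m,_,l=cv2.minMaxLoc(r); print(n,round(m,3),l[0]-25,l[1]-25)
E
python3 reg.py w7 w8; python3 reg.py w8 w9
python3 - <<'E'
from h import *
for i in (1,):
    ctrl.get_image('scene')
    print([(round(a['p'],2),np.round(a['extent'])) for a in ctrl.find_in('scene','plate')], [(round(a['p'],2),np.round(a['xy'],1)) for t in('collar_top','cradle') for a in ctrl.tip_of('scene',t)[:1]])
E
```

```text
handle 0.814 -1 -1
lever 0.925 1 -1
col 0.952 -1 4
handle 0.85 1 -6
lever 0.899 2 -6
col 0.979 0 0
[(0.88, array([340., 232., 380., 254.])), (0.61, array([163., 339., 209., 365.])), (0.36, array([425., 238., 433., 246.]))] [(0.67, array([386. , 232.1])), (0.46, array([360.2, 245.9]))]
```

```bash
cat > hz.py <<'E'
from h import *
np.set_printoptions(precision=1,suppress=True)
for n in('scene','top'):
    im=ctrl.get_image(n);c=cam(n);save('hz_'+n+'.png',im)
    hsv=cv2.cvtColor(im,cv2.COLOR_RGB2HSV)
    Y=np.array([-.0675,.9977]);C=np.array([.4857,-.0055])
    pr={z:proj(c,np.r_[C,z]) for z in(.109,.119,.129,.139,.149,.159,.169)}
    for r in ctrl.cut_out(n,'plate'):
        m=r['mask']; e=r['extent']
        if abs((e[0]+e[2])/2-pr[.139][0])<30 and abs((e[1]+e[3])/2-pr[.139][1])<30: print(n,r['p'],np.round(e),'ext centre',(e[0]+e[2])/2,(e[1]+e[3])/2)
    print({k:np.round(v,1) for k,v in pr.items()})
E
python3 hz.py
```

```text
scene 0.7 [341. 232. 381. 255.] ext centre 361.05 243.60000000000002
{0.109: array([362.2, 245.4]), 0.119: array([362.3, 242.8]), 0.129: array([362.4, 240.2]), 0.139: array([362.5, 237.5]), 0.149: array([362.6, 234.8]), 0.159: array([362.7, 232.1]), 0.169: array([362.8, 229.4])}
top 0.75 [343. 247. 387. 268.] ext centre 365.29999999999995 257.1
{0.109: array([363.7, 258.2]), 0.119: array([364. , 257.9]), 0.129: array([364.4, 257.6]), 0.139: array([364.7, 257.3]), 0.149: array([365.1, 257. ]), 0.159: array([365.5, 256.7]), 0.169: array([365.8, 256.5])}
```

Between w8 and w9 the lever tip and collar stayed put in the wrist image while the hand rose 10 mm, so the holder is being carried. I raise it the rest.

```bash
echo '{"finger_gap": [0.0493,0.0493,0.0493,0.0493,0.0493,0.0493,0.0493,0.0493,0.0493,0.0493,0.0493,0.0493,0.0493,0.0493],"x": [0,0,0,0,0,0,0,0,0,0,0,0,0,0],"y": [0,0,0,0,0,0,0,0,0,0,0,0,0,0],"z": [-0.3,-0.6,-0.9,-1.2,-1.5,-1.8,-2.1,-2.4,-2.7,-3,-3.3,-3.6,-3.6,-3.6],"wx": [0,0,0,0,0,0,0,0,0,0,0,0,0,0],"wy": [0,0,0,0,0,0,0,0,0,0,0,0,0,0],"wz": [0,0,0,0,0,0,0,0,0,0,0,0,0,0]}' > mv.in && python3 -m jog mv.in; python3 look.py w10 lever_tip lever_hinge; python3 reg.py w9 w10; python3 hz.py
for a in "w7 .105" "w8 .1105" "w9 .120" "w10 .156"; do python3 lev.py $a | grep tip; done
```

```text
t: 19.62
tool_pos: [0.4842, -0.1809, 0.1319]
tool_rot: [2.296, -2.144, -0.0]
contact_force: [3.7, -1.7, -2.5]
opening: 0.0494
grip_force: 8.6
lever_tip [(0.56, array([366.8, 328.6]))]
lever_hinge [(0.7, array([309.7, 446.2]))]
handle 0.638 15 -21
lever 0.882 0 0
col 0.951 0 0
scene 0.92 [341. 220. 384. 244.] ext centre 362.29999999999995 232.0
{0.109: array([362.2, 245.4]), 0.119: array([362.3, 242.8]), 0.129: array([362.4, 240.2]), 0.139: array([362.5, 237.5]), 0.149: array([362.6, 234.8]), 0.159: array([362.7, 232.1]), 0.169: array([362.8, 229.4])}
top 0.84 [342. 250. 388. 270.] ext centre 365.3 259.95
{0.109: array([363.7, 258.2]), 0.119: array([364. , 257.9]), 0.129: array([364.4, 257.6]), 0.139: array([364.7, 257.3]), 0.149: array([365.1, 257. ]), 0.159: array([365.5, 256.7]), 0.169: array([365.8, 256.5])}
lever_tip 0.68 stand mm [-34.1 -79.1]
lever_tip 0.68 stand mm [-32.1 -86.6]
lever_tip 0.93 stand mm [-33.4 -79.5]
lever_tip 0.93 stand mm [-31.5 -87.2]
lever_tip 0.88 stand mm [-34.1 -79.6]
lever_tip 0.88 stand mm [-32.1 -87.3]
lever_tip 0.56 stand mm [-34.3 -79.1]
lever_tip 0.56 stand mm [-32.4 -86.8]
```

The wrist image is unchanged over 36 mm of lift, so there was no slip, and the collar top is near 156.3 mm. I check it against the band with the scene camera's profile along the column.

```bash
python3 - <<'E'
from h import *
np.set_printoptions(precision=1,suppress=True)
c=cam('scene');A=np.array([.4921,-.1001]);d=c[1][:2,3]-A;d/=np.linalg.norm(d);n=np.array([-d[1],d[0]])
for f in('pics/scene.png','pics/hz_scene.png'):
    g=cv2.imread(f).astype(np.float32).max(2);print(f)
    for z in np.arange(.090,.216,.004):
        print(int(z*1000),[int(cv2.getRectSubPix(g,(1,1),tuple(map(float,proj(c,np.r_[A+d*.009+n*l,z]))))[0,0]) for l in(-.01,-.006,-.003,0,.003,.006,.01)],end=' ')
    print()
print(proj(c,np.r_[A+d*.009,.15]),proj(c,np.r_[A+d*.009,.16]))
E
```

```text
pics/scene.png
90 [229, 169, 145, 143, 143, 142, 139] 94 [239, 208, 195, 176, 155, 142, 142] 98 [228, 240, 245, 232, 203, 168, 145] 102 [246, 253, 255, 254, 236, 201, 164] 106 [248, 250, 233, 222, 205, 192, 191] 110 [226, 198, 175, 164, 160, 174, 203] 114 [202, 148, 143, 141, 147, 197, 236] 118 [196, 137, 142, 141, 147, 208, 247] 122 [168, 142, 144, 145, 141, 158, 185] 126 [138, 139, 148, 144, 142, 134, 132] 130 [135, 136, 146, 147, 144, 134, 139] 134 [137, 138, 148, 148, 143, 132, 147] 138 [139, 140, 148, 145, 139, 131, 146] 142 [139, 143, 148, 145, 139, 139, 151] 146 [137, 142, 146, 145, 144, 144, 154] 150 [144, 141, 148, 146, 141, 145, 152] 154 [147, 137, 141, 139, 140, 149, 152] 158 [136, 106, 104, 94, 110, 136, 138] 162 [102, 80, 86, 73, 71, 77, 87] 166 [93, 117, 135, 127, 103, 72, 88] 170 [136, 142, 148, 146, 140, 128, 179] 174 [156, 139, 147, 148, 144, 160, 195] 178 [152, 137, 144, 147, 141, 168, 193] 182 [158, 136, 144, 146, 141, 161, 193] 186 [159, 137, 145, 144, 141, 158, 194] 190 [152, 136, 147, 148, 143, 162, 198] 194 [150, 139, 146, 145, 144, 162, 199] 198 [157, 133, 138
[... 688 characters left out ...]
, 76, 72] 146 [238, 205, 192, 166, 113, 72, 71] 150 [223, 247, 255, 236, 162, 84, 71] 154 [244, 253, 253, 248, 183, 95, 70] 158 [224, 203, 205, 182, 121, 75, 72] 162 [164, 110, 115, 94, 74, 72, 74] 166 [143, 114, 133, 127, 99, 80, 68] 170 [163, 138, 149, 151, 107, 77, 72] 174 [164, 140, 148, 151, 109, 78, 71] 178 [153, 138, 148, 149, 113, 77, 74] 182 [159, 138, 147, 151, 119, 78, 73] 186 [159, 140, 149, 149, 124, 79, 72] 190 [153, 141, 151, 147, 121, 78, 73] 194 [153, 142, 149, 150, 131, 80, 74] 198 [159, 136, 144, 146, 125, 82, 71] 202 [141, 92, 90, 94, 89, 79, 74] 206 [93, 42, 39, 40, 51, 70, 78] 210 [64, 26, 33, 34, 46, 66, 74] 214 [81, 35, 35, 35, 48, 65, 71] 
[386.5 225.9] [386.6 223.2]
```

The lifted collar edge meets the band's lower edge within about 1 mm, at 156 mm. Now I squeeze in steps. The hand follows the handle in +x (tool -y), and I raise it slightly to offset the pads' forward swing.

To row units: -0.0036 m is -0.36, -0.0028 m is -0.28.

```bash
echo '{"finger_gap": [0.048,0.0465,0.045,0.0435,0.042,0.042],"x": [0,0,0,0,0,0],"y": [-0.06,-0.13,-0.21,-0.28,-0.36,-0.36],"z": [0,-0.02,-0.04,-0.06,-0.08,-0.08],"wx": [0,0,0,0,0,0],"wy": [0,0,0,0,0,0],"wz": [0,0,0,0,0,0]}' > mv.in && python3 -m jog mv.in 45; python3 look.py w11 lever_tip; python3 reg.py w10 w11 | tail -1; echo '{"finger_gap": [0.0405,0.039,0.0375,0.036,0.036],"x": [0,0,0,0,0],"y": [-0.08,-0.15,-0.23,-0.3,-0.3],"z": [-0.02,-0.04,-0.06,-0.08,-0.08],"wx": [0,0,0,0,0],"wy": [0,0,0,0,0],"wz": [0,0,0,0,0]}' > mv.in && python3 -m jog mv.in
```

```text
t: 20.47
tool_pos: [0.4877, -0.1806, 0.133]
tool_rot: [2.296, -2.144, -0.001]
contact_force: [1.8, -2.5, -3.2]
opening: 0.0423
grip_force: 12.7
lever_tip [(0.58, array([357.9, 320.4]))]
col 0.942 6 -1
t: 20.98
tool_pos: [0.4907, -0.1804, 0.1338]
tool_rot: [2.296, -2.144, -0.001]
contact_force: [1.2, -2.3, -3.5]
opening: 0.0362
grip_force: 11.6
```

```bash
echo '{"finger_gap": [0.0345,0.033,0.0315,0.030,0.0285,0.0285],"x": [0,0,0,0,0,0],"y": [-0.08,-0.15,-0.23,-0.3,-0.38,-0.38],"z": [-0.01,-0.02,-0.03,-0.04,-0.04,-0.04],"wx": [0,0,0,0,0,0],"wy": [0,0,0,0,0,0],"wz": [0,0,0,0,0,0]}' > mv.in && python3 -m jog mv.in 45; python3 look.py w12 lever_tip; python3 reg.py w10 w12 | tail -1; cp pics/w12.png pics/w12b.png; python3 hz.py | head -1
python3 - <<'E'
from h import *
import pickle
Y=np.array([-.0675,.9977]);X=np.array([.9977,.0675]);A=np.array([.4921,-.1001])
for f in('w10','w12'):
    c=pickle.load(open(f+'.pkl','rb'))[0]; print(f,[proj(c,np.r_[A-.03*Y,z]).round(1) for z in(.155,.156,.157,.158)])
E
```

```text
t: 21.48
tool_pos: [0.4943, -0.1802, 0.1344]
tool_rot: [2.296, -2.143, -0.002]
contact_force: [-2.1, -2.4, -0.6]
opening: 0.0292
grip_force: 14.5
lever_tip [(0.79, array([341.8, 313.8]))]
col 0.791 19 -3
scene 0.64 [342. 224. 383. 242.] ext centre 362.55 232.9
w10 [array([280.9, 459.1]), array([280.7, 461.4]), array([280.4, 463.6]), array([280.2, 465.9])]
w12 [array([306.6, 453.7]), array([306.5, 455.9]), array([306.5, 458.1]), array([306.4, 460.3])]
```

```bash
echo '{"finger_gap": [0.0285,0.028,0.027,0.026,0.025,0.024,0.023],"x": [0,0,0,0,0,0,0],"y": [0,-0.03,-0.08,-0.13,-0.16,-0.16,-0.16],"z": [0.06,0.12,0.12,0.12,0.12,0.12,0.12],"wx": [0,0,0,0,0,0,0],"wy": [0,0,0,0,0,0,0],"wz": [0,0,0,0,0,0,0]}' > mv.in && python3 -m jog mv.in 60; python3 look.py w13 lever_tip; python3 reg.py w10 w13 | tail -1; python3 reg.py w12 w13 | tail -1;python3 - <<'E'
from h import *
import pickle
Y=np.array([-.0675,.9977]);A=np.array([.4921,-.1001])
c=pickle.load(open('w13.pkl','rb'))[0]; print([proj(c,np.r_[A-.03*Y,z]).round(1) for z in(.155,.156,.157,.158)])
E
```

```text
t: 22.37
tool_pos: [0.4965, -0.1803, 0.1345]
tool_rot: [2.297, -2.143, 0.001]
contact_force: [-5.9, -3.2, 5.8]
opening: 0.0239
grip_force: 41.7
lever_tip [(0.62, array([337. , 317.6]))]
col 0.724 24 -3
col 0.924 4 1
[array([311.7, 454.1]), array([311.7, 456.2]), array([311.6, 458.4]), array([311.6, 460.7])]
```

```bash
echo '{"finger_gap": [0.020,0.020,0.020,0.020],"x": [0,0,0,0],"y": [0,0,0,0],"z": [-0.08,-0.08,-0.08,-0.08],"wx": [0,0,0,0],"wy": [0,0,0,0],"wz": [0,0,0,0]}' > mv.in && python3 -m jog mv.in 60; python3 look.py w14 lever_tip lever_hinge; python3 lev.py w14 .157 | tail -10; python3 hz.py; python3 - <<'E'
from h import *
c=cam('scene');A=np.array([.4921,-.1001]);d=c[1][:2,3]-A;d/=np.linalg.norm(d);n=np.array([-d[1],d[0]])
g=cv2.imread('pics/hz_scene.png').astype(np.float32).max(2)
for z in np.arange(.138,.176,.004): print(int(z*1000),[int(cv2.getRectSubPix(g,(1,1),tuple(map(float,proj(c,np.r_[A+d*.009+n*l,z]))))[0,0]) for l in(-.006,-.003,0)],end=' ')
E
```

```text
t: 22.8
tool_pos: [0.4968, -0.1803, 0.1347]
tool_rot: [-2.297, 2.143, -0.002]
contact_force: [-1.5, -3.6, 3.6]
opening: 0.0228
grip_force: 60.0
lever_tip [(0.73, array([334. , 315.8]))]
lever_hinge [(0.87, array([335.9, 441.1]))]
-40 [(-64, -43), (-41, -6), (2, 34)]
-50 [(-65, -58), (-56, -17), (-13, -6), (2, 11), (15, 34)]
-60 [(-65, -16), (-14, -6), (2, 13), (15, 34)]
-70 [(-60, -5), (1, 34)]
-76 [(-51, -42), (-32, -5), (1, 30)]
-80 [(-29, -18), (-14, -5), (2, 13), (17, 28)]
-90 [(-24, -19), (-13, -5), (2, 12), (18, 23)]
-98 [(-12, -5), (2, 11)]
-104 [(2, 9)]
TCP [ 0.4968 -0.1803  0.1347] stand -0.0006991883203759635 -0.08037307869136617 yaw -86.05316163523732 22.95 q [-0.4889 -0.0907  1.9343 -0.0003  1.2966  2.5839]
scene 0.77 [344. 220. 382. 247.] ext centre 362.85 233.6
scene 0.38 [345. 224. 386. 244.] ext centre 365.45000000000005 233.8
{0.109: array([362.2, 245.4]), 0.119: array([362.3, 242.8]), 0.129: array([362.4, 240.2]), 0.139: array([362.5, 237.5]), 0.149: array([362.6, 234.8]), 0.159: array([362.7, 232.1]), 0.169: array([362.8, 229.4])}
top 0.97 [342. 247. 391. 269.] ext centre 366.35 258.0
{0.109: array([363.7, 258.2]), 0.119: array([364. , 257.9]), 0.129: array([364.4, 257.6]), 0.139: array([364.7, 257.3]), 0.149: array([365.1, 257. ]), 0.159: array([365.5, 256.7]), 0.169: array([365.8, 256.5])}
138 [136, 149, 138] 142 [173, 148, 132] 146 [204, 198, 161] 150 [246, 255, 225] 154 [250, 251, 246] 158 [192, 197, 173] 162 [102, 106, 93] 166 [113, 132, 130] 170 [137, 151, 153] 174 [141, 153, 153]
```

The lever now lies parallel to the handle (-14 to -5 mm, handle +2 to +11 mm, about 26 mm together). The scene profile puts the collar within about 0.5 mm of the checked height, and the grip is steady at 60 N.

```bash
python3 -c "
from station import ctrl
print(ctrl.finish_job())"
```

```text
the job is handed in; nothing more can be done
None
```

The job is handed in at about 23 s of the 58 s: the plate lies flush on both pins, the collar top is level with the band's lower edge to within my roughly 1 mm measuring error, the lever was shut only there, and handle and lever are held at 60 N.

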